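Check-weigh a lever casting and pack it in the slide-cover case

ROBOT

A 7-joint arm with a two-finger parallel gripper is mounted at the origin on the work surface. World frame = base frame: x ahead of the robot, y to its left, z up, the work surface at z = 0. Lengths are in m, angles in rad, forces in N, time in s.
With the tool pointing down it reaches from about 0.425 to 0.95 m from the base axis. Payload 16.7 kg.
Tool frame: the origin (TCP) lies at the very end of the fingers, on their centre line; the grasp point (between the pads) lies 19 mm behind it; z points along the fingers, y is the line along which they close (so a half turn about z gives the same grasp; the last joint's range is limited). The gripper opens to 94 mm and grips with 3 to 60 N. Pads are 16 mm wide; open, the fingers measure 119 mm over their backs; the gripper's body (75 mm by 177 mm) begins 78 mm behind the grasp point.
Start: joints at [1.095, 0.426, 0.074, 1.606, -0.034, 1.111, -0.067], TCP at [0.217, -0.639, 0.205] pointing down, gripper open.
Joint ranges: [-2.85, 2.85], [-0.5, 2.14], [-1.23, 1.37], [0.21, 2.46], [-1.02, 4.16], [0.16, 2.05], [-2.73, 2.73]. Speed limits (rad/s): [1.89, 1.89, 2.39, 2.39, 3.01, 3.01, 3.01].

INTERFACE

Orientations are given as [roll, pitch, yaw] about the fixed x, y, z axes, in that order (R = Rz(yaw) Ry(pitch) Rx(roll)).
In Python, from workcell import arm, planner, viewer, finder gives the robot as it stands. The module is installed in compiled form; this text tells all that it offers. Calls block until the motion is done:
- arm.move_to(position, orientation): joint-space move of the TCP to a pose.
- arm.move_linear(position, ori=None, speed=0.15): straight line of the TCP; ori=None keeps the orientation; speed is the mean speed in m/s.
- arm.goto_joints(angles): joint-space move.
- arm.command_gripper(opening, grasp_force=None): opening from 0.0 (shut) to 1.0 (fully open); grasp_force is the grip in N (None keeps the last); returns when the fingers have stopped.
- arm.sleep(seconds).
- planner.ik(position, orientation): joint angles nearest the present ones, or None.
- viewer.camera(name): name is "scene" or "top"; returns the picture (480x640x3 uint8, red, green, blue); there is no depth.
- viewer.camera_info(name): a dict with "fx", "fy", "cx", "cy" (pixels), "pose" (4x4, takes a point from camera to world coordinates). Camera axes: x right, y down, z forward; pixel columns grow to the right and rows downward; lengths in m; the calibration is good to about 2 mm. A picture is of the moment at which its call begins. camera_info takes no time and is no camera call.
A pose or a line that the arm cannot do raises arm.MotionError and nothing moves.
- arm.hand_in(): hands the job in; it is judged then, once.
Trained networks look in the newest picture that a camera, given by its name, has taken for a name from the list of things; names that differ only in an ending like _2 or _b are one class to them, and where a whole thing is asked for, a point or a joint stands for the part that bears it (a point fixed in the world has none). Each returns a list of dicts, best first, with "score" (0 to 1); they miss things now and then, are a little off and sometimes report something else, mostly with a low value. They report only what shows in the picture. A call takes as long as a camera call.
- finder.silhouettes(camera, thing): "mask" (480x640 bool, what is visible of it) and "extent" ([centre column, centre row, width, height] in pixels, round what is visible of it).
Readings, each from a call of its own:
- arm.read_time_s(): time.
- arm.read_joint_positions(): joint angles.
- arm.read_joint_velocities(): joint speeds.
- arm.read_joint_efforts(): joint torques, N m.
- arm.read_eef_pos(): TCP position.
- arm.read_tcp_rot(): TCP orientation.
- arm.read_contact_force(): force on the tool from outside, world axes, zero at the start.
- arm.read_torque(): the same for the moment, N m.
- arm.read_finger_gap(): opening from 0.0 (shut) to 1.0 (fully open).
- arm.read_gripper_force(): force on a finger pad.
Only numpy, scipy, OpenCV 4.12 (cv2) and the standard library are available. Lean on these libraries where they do the work, as an engineer would, in place of code of your own. Each camera call takes 0.05 s, during which the arm holds its last target. There are 200 camera calls.

TASK

Draw the lever casting out of the chute, lay it gently on the scale pan and let go so that the pan alone carries it and settles. Then pack it in the case: open the sliding cover, lay the casting flat in the fitted cradle with its round boss in the wide pocket, and slide the cover fully home. Never drive the pan down to its stop, and leave the bowl, tub, jar and brush where they are.

Things in the scene. Friction and masses are not known exactly. Their poses are not given: they have to be found in the camera images.
- casting: Aluminium door-lever casting, 0.27 kg, 150 mm long along its x, flat underside. Plain bar 26 mm wide (y), 22 mm high from x = -75 to +37 mm, then a round boss of diameter 40, height 28 mm centred at x = +55 mm. Origin: underside, mid length; z up. Starts boss inwards in the chute, 30 mm above the table, the last 50 to 60 mm of the bar projecting.
- casting_boss (a point): Centre of the top face of the casting's round boss, at (55, 0, 28) mm in the casting's frame.
- chute: Fixed green sheet-metal chute, a roofed sleeve 125 mm deep, 70 wide, 68 high. Origin on the table under the middle of its mouth, which opens to -x; the sleeve runs to +x. Inside: floor 30 mm above the table, 60 mm wide, 34 mm clear height; closed at sides, back and top, so the casting must be drawn about 100 mm along -x before it can be lifted.
- scale: Fixed grey spring scale, base 150 mm (x) by 104 mm (y) by 38 mm high. Origin on the table under its centre. It carries the pan.
- pan_top (a point): Centre of the upper face of the scale's flat steel pan, a rimless plate 170 mm (x) by 110 mm (y), 6 mm thick, face 80 mm above the table when empty; axes as the scale's. Large enough for the whole casting laid along x.
- pan (a joint): Downward travel of the sprung pan in m: 0 empty, 0.030 at its stop. Stiffness 400 N/m; the casting alone presses it down some 5.5 to 8 mm.
- case: Fixed wooden packing case 190 mm (x) by 275 mm (y from -72 to +203). Origin on the table under the centre of its compartment, 170 (x) by 128 mm (y) inside, wall tops 50 mm above the table. On the +y side is a closed deck on to which the cover slides; guide strips along both x edges reach 62 mm above the table.
- cradle (a point): Centre of the compartment's floor, 8 mm above the table; axes as the case's. Grey blocks 36 mm high above this floor: x = -85 to -40 mm with a slot 34 mm wide (bar's plain end), x = +32 to +85 mm with a pocket 48 mm wide (boss), centred on y = 0. Only between them is there room for fingers. Packed, the casting's origin is about here, its x along the case's x.
- cover (a joint): Slide of the case's cover in m: 0 fully closed over the compartment (against its stop), 0.128 fully open; it moves along the case's +y as it opens. Needs about 3 N and stays where it is left. At the start between closed and 45 mm open.
- cover_grip (a point): Middle of the rib handle at the centre of the cover (moves with it): a dark wooden bar 80 mm long along the case's x, 14 mm thick along y, 24 mm high; this point is 70 mm above the table, 12 mm below the rib's top. Plywood cover plate 178 by 140 mm, top face 58 mm above the table.
- bowl: White ceramic bowl, rim 110 mm across, 50 mm high, bystander. Origin under its centre.
- tub: Green plastic tub, rim 84 mm across, 75 mm high, bystander. Origin under its centre.
- jar: Pale round jar with a white lid, 70 mm diameter, 90 mm high, bystander. Origin under its centre.
- brush: Hand brush lying on the table, about 200 mm long, bystander.

How it is judged:
By the outcome, as a careful person would: the job done as asked, in the order asked, and still so for the second after the job is handed in, with the robot touching nothing.
It also fails if it takes over 72 s, if anything falls off the work surface, if the arm or the gripper's body presses on something with over 40 N, if the wrist force passes 120 N, or if a joint passes its speed limit or range.

## Working session

There is one attempt and no reset: what is moved stays moved. The work goes in short steps, each a Python script; the robot and the scene stay as the last script left them, time stands still between calls to the robot, and variables do not carry over. Pictures are saved under pics/ and viewed, at most 10 in all, crops included, and the job is handed in when it is done.

```bash
mkdir -p pics; cat > h.py <<'E'
import numpy as np, cv2
from workcell import arm, planner, viewer, finder
def ray(cam,u,v,z):
    i=viewer.camera_info(cam);P=np.array(i["pose"])
    d=P[:3,:3]@np.array([(u-i["cx"])/i["fx"],(v-i["cy"])/i["fy"],1.]);o=P[:3,3]
    return o+d*(z-o[2])/d[2]
def proj(cam,p):
    i=viewer.camera_info(cam);P=np.array(i["pose"])
    q=P[:3,:3].T@(np.array(p)-P[:3,3]);return np.array([i["cx"]+i["fx"]*q[0]/q[2],i["cy"]+i["fy"]*q[1]/q[2]])
def snap(cam,name=None):
    a=viewer.camera(cam)
    if name: cv2.imwrite("pics/"+name,cv2.cvtColor(a,cv2.COLOR_RGB2BGR))
    return a
E
python3 - <<'E'
from h import *
for c in("top","scene"):
    snap(c,c+"0.png"); i=viewer.camera_info(c); print(c,i["fx"],i["cx"],i["cy"],np.round(i["pose"],3).tolist())
    for t in("casting","chute","scale","pan_top","case","cover","cover_grip","bowl","tub","jar","brush"):
        for s in finder.silhouettes(c,t)[:2]:
            r=cv2.minAreaRect(np.argwhere(s["mask"])[:,::-1].astype(np.float32))
            print(t,round(s["score"],2),np.round(s["extent"]),np.round(r[0]),np.round(r[1]),round(r[2],1))
print(arm.read_time_s(),arm.read_tcp_rot())
E
```

```text
top 571.8810141070669 316.9964985006731 247.1561919737759 [[0.019, -0.992, 0.128, 0.476], [-1.0, -0.02, -0.003, 0.025], [0.005, -0.128, -0.992, 1.349], [0.0, 0.0, 0.0, 1.0]]
casting 0.71 [425. 296.  11.  26.] [423. 295.] [12. 25.] 4.4
chute 0.91 [427. 257.  49.  61.] [427. 255.] [47. 57.] 7.1
scale 0.78 [192. 280.  56.  80.] [192. 280.] [54. 77.] 5.4
scale 0.18 [113. 278.  46.  31.] [114. 280.] [31. 41.] 90.0
pan_top 0.65 [381. 189.  47.  40.] [380. 190.] [44. 47.] 90.0
pan_top 0.64 [188. 280.  53.  80.] [190. 280.] [50. 77.] 5.1
case 0.69 [294. 307. 126.  93.] [293. 306.] [ 85. 122.] 85.8
cover 0.89 [310. 303.  66.  90.] [310. 305.] [81. 64.] 86.6
cover 0.39 [294. 305. 126.  92.] [293. 306.] [ 85. 123.] 86.0
cover_grip 0.96 [311. 304.  67.  81.] [310. 304.] [81. 65.] 86.8
cover_grip 0.52 [192. 283.  60.  78.] [190. 280.] [50. 78.] 5.7
bowl 0.56 [381. 189.  46.  43.] [380. 190.] [46. 46.] 45.0
tub 0.85 [527. 269.  42.  37.] [526. 272.] [36. 42.] 53.1
jar 0.91 [114. 281.  45.  37.] [113. 280.] [40. 31.] 23.2
brush 0.91 [263. 202.  22.  82.] [262. 200.] [18. 83.] 3.5
brush 0.4 [191. 28
[... 411 characters left out ...]
[428. 321.  97.  67.] [428. 316.] [49. 88.] 70.0
case 0.88 [390. 256. 135. 101.] [387. 256.] [129.  82.] 45.0
case 0.56 [426. 328. 102.  85.] [427. 325.] [67. 93.] 69.4
cover 0.55 [377. 239.  90.  55.] [378. 239.] [45. 78.] 66.8
cover 0.2 [275. 158.  29.  32.] [272. 158.] [31. 26.] 90.0
cover_grip 0.64 [380. 240.  91.  59.] [378. 240.] [45. 79.] 68.4
bowl 0.67 [253. 239.  42.  35.] [254. 237.] [34. 41.] 90.0
bowl 0.45 [377. 240.  88.  52.] [378. 240.] [44. 79.] 69.7
tub 0.84 [272. 159.  28.  30.] [272. 158.] [31. 26.] 90.0
jar 0.97 [483. 398.  49.  56.] [484. 398.] [42. 56.] 26.6
brush 0.69 [306. 319.  84.  35.] [306. 318.] [19. 91.] 70.6
1.2 [-3.14158543e+00 -2.15380545e-05  3.26735357e-01]
```

View pics/top0.png

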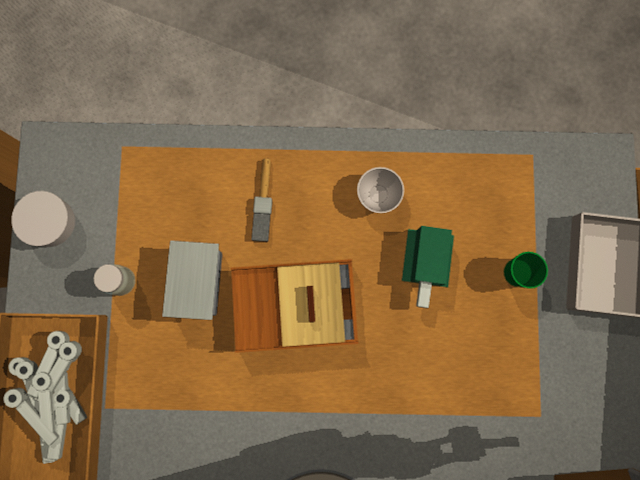

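View pics/scene0.png

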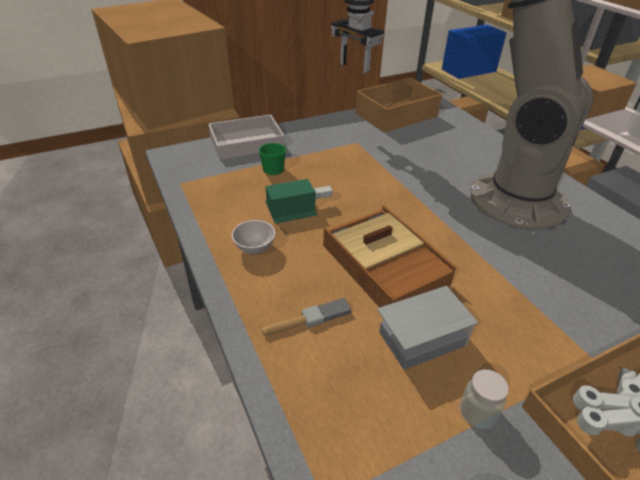

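```bash
cat >> h.py <<'E'
from scipy.optimize import minimize
def raster(cam,boxes,p):
    m=np.zeros((480*4,640*4),np.uint8);c,s=np.cos(p[2]),np.sin(p[2])
    for x0,x1,y0,y1,z0,z1 in boxes:
        q=[proj(cam,(p[0]+c*x-s*y,p[1]+s*x+c*y,z)) for x in(x0,x1) for y in(y0,y1) for z in(z0,z1)]
        h=cv2.convexHull(((np.array(q)+.5)*4).astype(np.float32))
        cv2.fillConvexPoly(m,np.round(h*16-8).astype(np.int32),255,shift=4)
    return cv2.resize(m,(640,480),interpolation=cv2.INTER_AREA)/255.
def fit(masks,boxes,p0):
    def f(p):
        t=0
        for cam,m in masks: r=raster(cam,boxes,p);t+=1-np.minimum(r,m).sum()/np.maximum(r,m).sum()
        return t
    S=np.array([p0]+[np.array(p0)+d for d in np.diag([.015,.015,.1])])
    r=minimize(f,p0,method="Nelder-Mead",options=dict(initial_simplex=S,xatol=2e-4,fatol=1e-4));return r.x,r.fun
def overlay(img,cam,boxes,p,col):
    m=(raster(cam,boxes,p)>.5).astype(np.uint8)
    cv2.drawContours(img,cv2.findContours(m,cv2.RETR_EXTERNAL,cv2.CHAIN_APPROX_NONE)[0],-1,col,1)
B=dict(chute=[(0,.125,-.035,.035,0,.068)],pan=[(-.085,.085,-.055,.055,.074,.080)],
 scale=[(-.085,.085,-.055,.055,.074,.080),(-.075,.075,-.052,.052,0,.038)],
 case=[(-.095,.095,-.072,.203,0,.05),(-.095,-.088,-.072,.203,0,.062),(.088,.095,-.072,.203,0,.062)],
 cover=[(-.089,.089,-.070,.070,.052,.058),(-.04,.04,-.007,.007,.058,.082)],casting=[(-.028,.028,-.013,.013,.030,.052)])
E
python3 - <<'E'
from h import *
I={c:snap(c) for c in("top","scene")}
O={c:cv2.cvtColor(I[c],cv2.COLOR_RGB2BGR) for c in I}
for n,t,z,cams in(("chute","chute",.05,2),("scale","scale",.08,2),("scale","scale",.08,1),("pan","pan_top",.08,2),("case","case",.05,2),("case","case",.05,1),("cover","cover",.06,2),("cover","cover",.06,1),("casting","casting",.05,1)):
    M=[]
    for c in list(I)[:cams]:
        l=finder.silhouettes(c,t)
        if t=="pan_top" and c=="top": l=[s for s in l if s["extent"][0]<250]
        if l:M.append((c,l[0]["mask"].astype(float)))
    v,u=np.argwhere(M[0][1]).mean(0); p0=ray("top",u,v,z); 
    p0=[p0[0]-(.06 if n=="chute" else 0),p0[1]-(.065 if n=="case" else 0),-.08 if n!="case" else .05]
    p,f=fit(M,B[n],p0); print(n,len(M),np.round(p,4),round(f,3))
    for c in I: overlay(O[c],c,B[n],p,(0,0,255) if cams==2 else (255,0,0))
a=cv2.resize(O["top"][220:360,150:470],None,fx=2.4,fy=2.4,interpolation=2);b=cv2.resize(O["scene"][170:370,240:490],None,fx=1.3,fy=1.3)
b=cv2.copyMakeBorder(b,0,0,0,a.shape[1]-b.shape[1],0);cv2.imwrite("pics/fit.png",np.vstack([a,b]))
E
```

```text
chute 2 [ 0.5703 -0.2336 -0.0796] 0.341
scale 2 [ 0.563   0.3021 -0.043 ] 0.108
scale 1 [ 0.5614  0.3023 -0.047 ] 0.04
pan 2 [ 0.5635  0.3024 -0.0542] 0.12Traceback (most recent call last):
  File "<stdin>", line 12, in <module>
  File "h.py", line 28, in fit
    r=minimize(f,p0,method="Nelder-Mead",options=dict(initial_simplex=S,xatol=2e-4,fatol=1e-4));return r.x,r.fun
    res = _minimize_neldermead(fun, x0, args, callback, bounds=bounds,
                               **options)
    fsim[j] = func(sim[j])
              ~~~~^^^^^^^^
    fx = function(np.copy(x), *(wrapper_args + args))
  File "h.py", line 25, in f
    for cam,m in masks: r=raster(cam,boxes,p);t+=1-np.minimum(r,m).sum()/np.maximum(r,m).sum()
                          ~~~~~~^^^^^^^^^^^^^
  File "h.py", line 18, in raster
    q=[proj(cam,(p[0]+c*x-s*y,p[1]+s*x+c*y,z)) for x in(x0,x1) for y in(y0,y1) for z in(z0,z1)]
       ~~~~^^^^^^^^^^^^^^^^^^^^^^^^^^^^^^^^^^^
  File "h.py", line 8, in proj
    i=viewer.camera_info(cam);P=np.array(i["pose"])
ValueError: time passes only in moves, steps and waits
```

```bash
sed -i 's/viewer.camera_info(cam)/info(cam)/' h.py; sed -i '2a import functools\ninfo=functools.cache(lambda c:viewer.camera_info(c))' h.py
python3 - <<'E'
from h import *
I={c:snap(c) for c in("top","scene")}
O={c:cv2.cvtColor(I[c],cv2.COLOR_RGB2BGR) for c in I}
for n,t,z,cams in(("chute","chute",.05,2),("chute","chute",.05,1),("case","case",.05,2),("case","case",.05,1),("cover","cover",.06,2),("cover","cover",.06,1),("casting","casting",.05,1)):
    M=[]
    for c in list(I)[:cams]:
        l=finder.silhouettes(c,t)
        if l:M.append((c,l[0]["mask"].astype(float)))
    v,u=np.argwhere(M[0][1]).mean(0); p0=ray("top",u,v,z); 
    p0=[p0[0]-(.06 if n=="chute" else 0),p0[1]-(.065 if n=="case" else 0),-.08 if n!="case" else .05]
    p,f=fit(M,B[n],p0); print(n,len(M),np.round(p,4),round(f,3))
    for c in I: overlay(O[c],c,B[n],p,(0,0,255) if cams==2 else (255,0,0))
overlay(O["top"],"top",B["scale"],(.5614,.3023,-.047),(255,0,0));overlay(O["scene"],"scene",B["scale"],(.5614,.3023,-.047),(255,0,0))
a=cv2.resize(O["top"][220:360,150:470],None,fx=2.4,fy=2.4,interpolation=2);b=cv2.resize(O["scene"][170:370,240:490],None,fx=1.3,fy=1.3)
b=cv2.copyMakeBorder(b,0,0,0,a.shape[1]-b.shape[1],0);cv2.imwrite("pics/fit.png",np.vstack([a,b]))
E
```

```text
chute 2 [ 0.5726 -0.2288 -0.135 ] 0.365
chute 1 [ 0.5674 -0.2355 -0.1019] 0.235
case 2 [0.5174 0.006  0.089 ] 0.115
case 1 [0.5157 0.0071 0.0888] 0.021
cover 2 [0.5143 0.0341 0.0928] 0.071
cover 1 [0.5135 0.0349 0.0956] 0.023
casting 1 [ 0.5409 -0.2224 -0.1314] 0.151
```

View pics/fit.png

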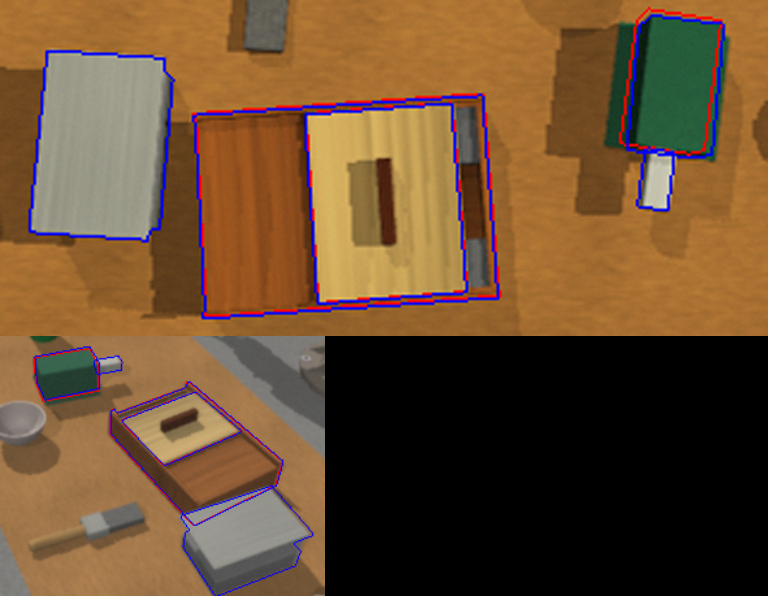

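```bash
python3 - <<'E'
from h import *
I=snap("top").astype(int)
r=I[215:320,390:470]
g=(r[...,1]>r[...,0]+25)&(r[...,1]>75)
b=(r.min(2)>140)
for n,m,z in(("green",g,.068),("bar",b,.052)):
    k,l,st,_=cv2.connectedComponentsWithStats(m.astype(np.uint8)); j=1+st[1:,4].argmax()
    q=np.argwhere(l==j)[:,::-1]+[390,215]
    w=np.array([ray("top",u,v,z)[:2] for u,v in q])
    R=cv2.minAreaRect((w*1000).astype(np.float32)); print(n,len(q),R, np.round(cv2.boxPoints(R)).tolist())
    cov=np.cov(w.T);e=np.linalg.eigh(cov)[1][:,1];print(w.mean(0),np.degrees(np.arctan2(e[1],e[0])))
a=cv2.resize(I[215:320,390:470].astype(np.uint8)[...,::-1],None,fx=5.5,fy=5.5,interpolation=cv2.INTER_NEAREST)
cv2.imwrite("pics/chute.png",a)
E
```

```text
green 1766 ((627.5345458984375, -243.5555877685547), (73.57312774658203, 128.478759765625), 83.07842254638672) [[559.0, -272.0], [687.0, -288.0], [696.0, -215.0], [568.0, -199.0]]
[ 0.62887779 -0.24362769] 174.55578192775087
bar 226 ((539.4705200195312, -223.4060821533203), (22.534944534301758, 51.5248908996582), 82.07302856445312) [[512.0, -231.0], [563.0, -238.0], [567.0, -216.0], [516.0, -209.0]]
[ 0.53916304 -0.22341249] 171.47935957634994
```

View pics/chute.png

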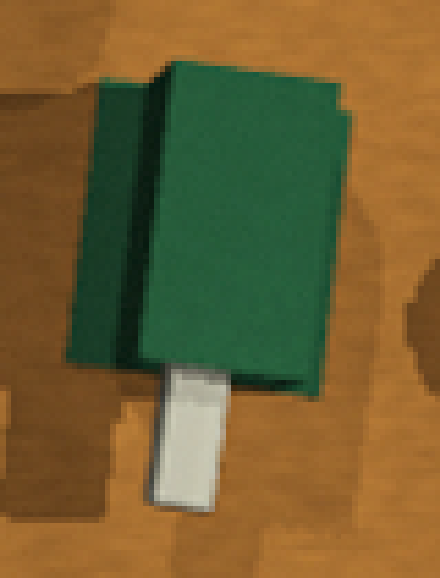

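```bash
cat >> h.py <<'E'
def R(y): return [np.pi,0,y]
def loc(p,x,y,z): c,s=np.cos(p[2]),np.sin(p[2]);return [p[0]+c*x-s*y,p[1]+s*x+c*y,z]
def st(n=""): print(n,"t",round(arm.read_time_s(),2),"p",np.round(arm.read_eef_pos(),4),"F",np.round(arm.read_contact_force(),1),"gap",round(arm.read_finger_gap()*94,1),"gf",np.round(arm.read_gripper_force(),1))
SC=(.5622,.3023,-.048);CA=(.5162,.0067,.089)
E
python3 - <<'E'
from h import *
l,r=ray("top",415,280,.068),ray("top",444.4,283.6,.068);m=(l+r)/2;print("mouth",m, np.linalg.norm(l-r),np.arctan2(*(r-l)[:2])); 
# casting grasp: bar centreline from (.5135,-.220), yaw -.138
y=-.135; e=np.array([.5135,-.2200]); d=np.array([np.cos(y),np.sin(y)])
t=(m[:2]-e)@d; print("projection",t)
g=e+d*(t-.016); print(g)
if .045<t<.065:
    arm.command_gripper(.7,40)
    arm.move_to([*g,.13],R(y)); st("above")
    arm.move_linear([*g,.034],speed=.12); st("down")
    arm.command_gripper(0,40); st("grip")
    arm.move_linear([*(g-.018*d),.034],speed=.05); st("pulled"); snap("top","p1.png"); snap("scene","p1s.png")
E
```

```text
mouth [ 0.56808352 -0.23284154  0.068     ] 0.06632339956219997 -3.0389800515823895
projection 0.055815227085263285
[ 0.55295296 -0.22535874]
above t 4.97 p [ 0.5527 -0.2264  0.1301] F [-0.4 -1.   0.3] gap 65.5 gf 0.0
down t 5.92 p [ 0.5534 -0.2256  0.0346] F [-0.1  0.4  0.9] gap 65.8 gf 0.0
grip t 6.62 p [ 0.553  -0.2254  0.0341] F [ 0.3 -0.6  1.6] gap 25.5 gf 40.0
pulled t 7.13 p [ 0.5341 -0.2229  0.034 ] F [-4.4  1.9  3.3] gap 26.0 gf 40.0
```

```bash
python3 - <<'E'
from h import *
y=-.135; d=np.array([np.cos(y),np.sin(y)]);g=np.array([.5527,-.2253])
dc=np.array([np.cos(-.115),np.sin(-.115)])
arm.command_gripper(.7)
arm.move_linear([*g,.034],speed=.08); arm.command_gripper(0,45); st("regrip")
arm.move_linear([*(g-.045*dc),.034],speed=.08); st("half")
arm.move_linear([*(g-.088*dc),.0345],speed=.08); st("out"); snap("top")
a=snap("top"); b=snap("scene")
cv2.imwrite("pics/p2.png",cv2.resize(np.hstack([a[220:340,380:480],b[150:270,250:350]])[...,::-1],None,fx=4,fy=4))
E
```

```text
regrip t 9.09 p [ 0.5527 -0.2253  0.034 ] F [0.5 0.5 0.8] gap 25.5 gf 45.0
half t 9.8 p [ 0.5081 -0.2202  0.0341] F [-0.7 -0.6 -1.7] gap 25.8 gf 45.0
out t 10.49 p [ 0.4658 -0.2153  0.0347] F [ 0.7 -0.  -2.4] gap 25.5 gf 45.0
```

View pics/p2.png

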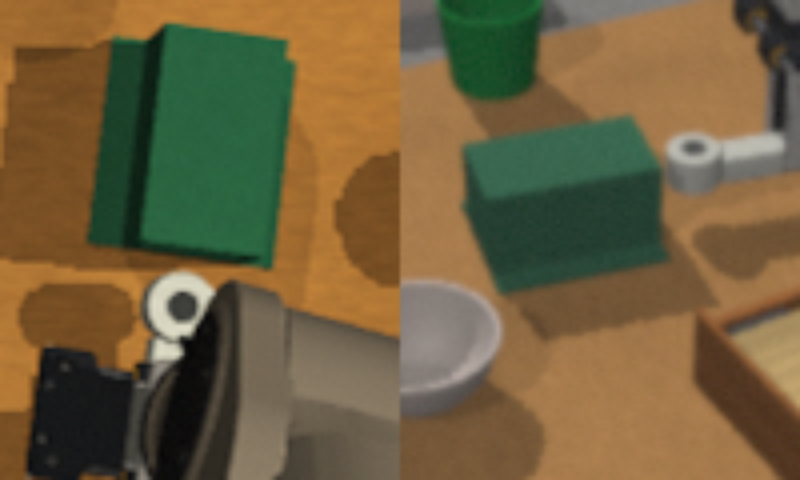

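```bash
python3 - <<'E'
from h import *
p=np.array(arm.read_eef_pos());b=ray("top",425.,295.8,.0627);y=-.135;d=b[:2]-p[:2]
print("boss ahead",d@[np.cos(y),np.sin(y)],"side",d@[-np.sin(y),np.cos(y)])
arm.move_linear([p[0]-.003,p[1],.17],speed=.15); st("lift")
arm.move_to(loc(SC,-.0165,0,.17),R(SC[2])); st("over pan")
arm.move_linear(loc(SC,-.0165,0,.092),speed=.1); arm.sleep(.2); st("near")
for z in (.086,.084,.082,.080,.0785): arm.move_linear(loc(SC,-.0165,0,z),speed=.02); st(str(z))
snap("scene","p3.png")
E
```

```text
boss ahead 0.07141216703099354 side 0.0016847283397141062
lift t 11.69 p [ 0.4624 -0.215   0.1692] F [ 0.5  0.6 -2.9] gap 25.5 gf 45.0
over pan t 13.59 p [0.5463 0.3017 0.1699] F [ 0.4  0.3 -3.1] gap 25.7 gf 45.0
near t 14.72 p [0.546  0.3033 0.0926] F [ 0.  -0.2 -3.3] gap 25.3 gf 45.0
0.086 t 15.18 p [0.5456 0.303  0.0858] F [ 0.6  0.2 -2.1] gap 25.6 gf 45.0
0.084 t 15.43 p [0.5457 0.3031 0.0839] F [-0.1  0.5 -2.4] gap 25.7 gf 45.0
0.082 t 15.68 p [0.5458 0.3032 0.082 ] F [-0.2  0.  -1. ] gap 25.5 gf 45.0
0.08 t 15.93 p [0.5458 0.3031 0.08  ] F [ 1.   0.4 -1. ] gap 25.7 gf 45.0
0.0785 t 16.18 p [0.5458 0.3031 0.0785] F [ 0.8 -0.6  0.3] gap 25.6 gf 45.0
```

```bash
python3 - <<'E'
import cv2
a=cv2.imread("pics/p3.png");cv2.imwrite("pics/p3c.png",cv2.resize(a[230:430,330:550],None,fx=3,fy=3))
E
```

```text
(no output)
```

View pics/p3c.png

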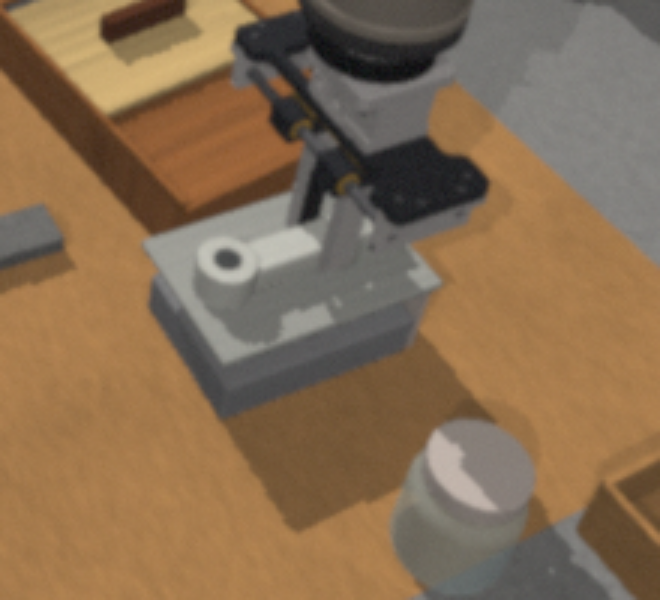

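The casting lies along the pan (boss at about (225,262) in the crop), and the wrist force is about zero, so the pan carries it. Next I release it and open the cover.

```bash
python3 - <<'E'
from h import *
arm.command_gripper(.6); st("rel")
arm.move_linear(loc(SC,-.0165,0,.17),speed=.12); arm.sleep(1.0); st("up")
y0=.0278
arm.move_to(loc(CA,0,y0,.15),R(CA[2])); 
snap("scene","p4.png"); arm.command_gripper(.45)
arm.move_linear(loc(CA,0,y0,.064),speed=.12); st("at rib")
arm.command_gripper(0,30); st("gripped")
arm.move_linear(loc(CA,0,.07,.064),speed=.08); st("half")
arm.move_linear(loc(CA,0,.124,.064),speed=.08); st("124")
for y in(.126,.128,.130):
    arm.move_linear(loc(CA,0,y,.064),speed=.03); st(str(y))
    if np.linalg.norm(arm.read_contact_force()[:2])>12: break
arm.command_gripper(.4); arm.move_linear(loc(CA,0,y,.17),speed=.15)
arm.move_to([.5,-.1,.25],R(0)); st("clear")
T=snap("top"); S=snap("scene")
cv2.imwrite("pics/p5.png",np.vstack([cv2.resize(T[230:360,150:370],None,fx=2.7,fy=2.3),cv2.resize(S[220:380,320:500],(594,300))])[...,::-1])
for n,c in(("casting","top"),("casting","scene")):
    print(c,[(round(s["score"],2),np.round(s["extent"])) for s in finder.silhouettes(c,n)[:3]])
E
```

```text
rel t 16.89 p [0.5457 0.3031 0.0785] F [-0.4 -0.3  0.4] gap 56.5 gf 0.0
up t 18.81 p [0.5457 0.3031 0.17  ] F [-0.4  0.6 -0.2] gap 56.1 gf 0.0
at rib t 21.23 p [0.5142 0.0345 0.0645] F [ 0.9 -0.1 -0.9] gap 42.0 gf 0.0
gripped t 21.78 p [0.514  0.0342 0.0643] F [-0.7 -1.7  6.1] gap 14.0 gf 30.0
half t 22.46 p [0.51   0.0771 0.0643] F [-0.9  2.5  7.4] gap 13.8 gf 30.0
124 t 23.28 p [0.5052 0.1309 0.0643] F [-3.3  1.2  6.8] gap 13.7 gf 30.0
0.126 t 23.53 p [0.505  0.1323 0.0643] F [-3.6  0.   8.5] gap 13.9 gf 30.0
0.128 t 23.78 p [0.505  0.1326 0.0643] F [-1.8 -8.4 10.9] gap 13.5 gf 30.0
0.13 t 24.03 p [0.505  0.1327 0.0643] F [ -0.3 -18.9  13.7] gap 13.9 gf 30.0
clear t 26.45 p [ 0.5    -0.0986  0.2493] F [-0.1 -0.5  0.5] gap 37.5 gf 0.0
top [(0.6, array([192., 280.,  20.,  67.]))]
scene [(0.67, array([430., 315.,  72.,  38.])), (0.61, array([389., 258., 134., 104.]))]
```

View pics/p5.png

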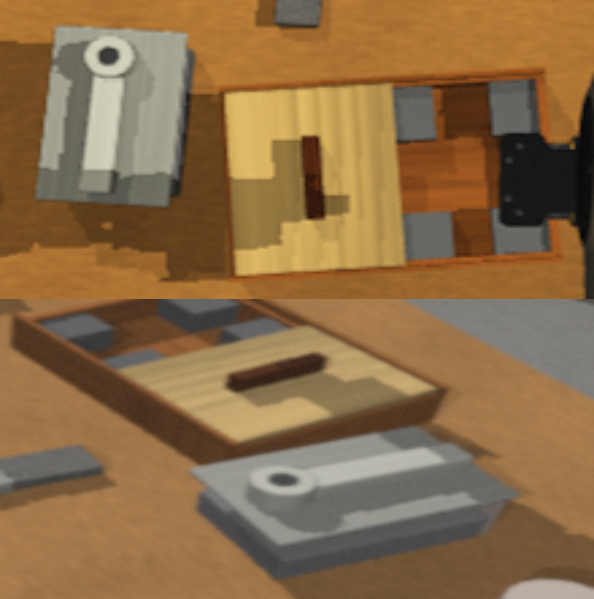

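```bash
python3 - <<'E'
from h import *
T=snap("top")
for n,x,y in(("slot",473.5,235),("pocket",463,108)):
    q=ray("top",150+x/2.7-.5,230+y/2.3-.5,.044); c,s=np.cos(CA[2]),np.sin(CA[2]);dx,dy=q[:2]-CA[:2]
    print(n,"case-local",c*dx+s*dy,-s*dx+c*dy)
# block edges along rows, grey detection
g=(T.max(2).astype(int)-T.min(2))<28
for r in(273,276,279,327,330,333):
    e=np.flatnonzero(np.diff(g[r,285:375].astype(int)))+285.5
    out=[]
    for u in e:
        q=ray("top",u,r,.044);dx,dy=q[:2]-CA[:2];out.append((round(u,1),round((c*dx+s*dy)*1e3),round((-s*dx+c*dy)*1e3,1)))
    print(r,out)
B2=[(-.075,.037,-.013,.013,.0735,.0955)]+[(.055-.02*np.cos(a),.055+.02*np.cos(a),-.02*np.sin(a),.02*np.sin(a),.0735,.1015) for a in np.linspace(.2,1.37,6)]
M=[(c,finder.silhouettes(c,"casting")[0]["mask"].astype(float)) for c in("top",)]
snap("scene");M.append(("scene",finder.silhouettes("scene","casting")[0]["mask"].astype(float)))
for k in(M[:1],M): print(fit(k,B2,[.562,.303,-.05]))
print(ray("top",189.9,253.8,.1015))
E
```

```text
slot case-local -0.06410663823804015 -0.001049822740643169
pocket case-local 0.061107210334184876 -0.0011108698252962033
273 [(np.float64(295.5), 73, np.float64(56.5)), (np.float64(309.5), 71, np.float64(24.5)), (np.float64(330.5), 67, np.float64(-23.4)), (np.float64(348.5), 65, np.float64(-64.5)), (np.float64(366.5), 62, np.float64(-105.6))]
276 [(np.float64(295.5), 66, np.float64(56.9)), (np.float64(309.5), 64, np.float64(25.0)), (np.float64(330.5), 61, np.float64(-22.9)), (np.float64(348.5), 58, np.float64(-64.0)), (np.float64(365.5), 55, np.float64(-102.8))]
279 [(np.float64(295.5), 59, np.float64(57.4)), (np.float64(309.5), 57, np.float64(25.5)), (np.float64(331.5), 54, np.float64(-24.7)), (np.float64(348.5), 51, np.float64(-63.4)), (np.float64(365.5), 48, np.float64(-102.2))]
327 [(np.float64(299.5), -50, np.float64(55.4)), (np.float64(316.5), -52, np.float64(17.1)), (np.float64(331.5), -55, np.float64(-16.8)), (np.float64(352.5), -58, np.float64(-64.1)), (np.float64(361.5), -59, np.float64(-84.4))]
330 [(np.float64(299.5), -56, np.float64(55.9)), (np.float64(317.5), -59, np.float64(15.3)), (np.float64(331.5), -61, np.float64(-16.3)), (np.float64(352.5), -65, np.float64(-63.6)), (np.float64(364.5), -67, np.float64(-90.7))]
333 [(np.float64(299.5), -63, np.float64(56.3)), (np.float64(317.5), -66, np.float64(15.8)), (np.float64(332.5), -68, np.float64(-18.0)), (np.float64(352.5), -71, np.float64(-63.1)), (np.float64(364.5), -73, np.float64(-90.1))]
(array([ 0.56118072,  0.3047419 , -0.05313717]), np.float64(0.061610055331039915))
(array([ 0.56250864,  0.30426993, -0.05729139]), np.float64(0.22000432579009144))
[0.61687994 0.3001225  0.1015    ]
```

```bash
cat >> h.py <<'E'
CT=(.5622,.3033,-.052);CB=tuple(loc(CA,0,-.0012,0)[:2])+(.089,)
E
python3 - <<'E'
from h import *
arm.command_gripper(.6)
arm.move_to(loc(CT,-.004,0,.17),R(CT[2]))
arm.move_linear(loc(CT,-.004,0,.0777),speed=.1); st("at casting")
arm.command_gripper(0,40); st("grip")
arm.move_linear(loc(CT,-.004,0,.18),speed=.1); st("lift")
arm.move_to(loc(CB,-.004,0,.17),R(CB[2])); st("over case")
arm.move_linear(loc(CB,-.004,0,.062),speed=.1); arm.sleep(.2); st("above cradle")
T=snap("top");S=snap("scene")
cv2.imwrite("pics/p6.png",np.hstack([cv2.resize(T[250:360,270:370],(400,440)),cv2.resize(S[190:300,320:420],(400,440))])[...,::-1])
E
```

```text
at casting t 29.98 p [0.5585 0.3038 0.0783] F [-0.   0.4 -0. ] gap 56.8 gf 0.0
grip t 30.56 p [0.5583 0.3034 0.0777] F [-0.7 -0.9 -0.7] gap 26.1 gf 40.0
lift t 31.73 p [0.5579 0.3033 0.1792] F [-0.9 -0.1 -2.3] gap 25.8 gf 40.0
over case t 32.89 p [0.5128 0.0063 0.1702] F [-0.1  0.9 -3. ] gap 25.5 gf 40.0
above cradle t 34.33 p [0.5126 0.0051 0.0624] F [ 0.1 -0.1 -2.6] gap 25.7 gf 40.0
```

View pics/p6.png

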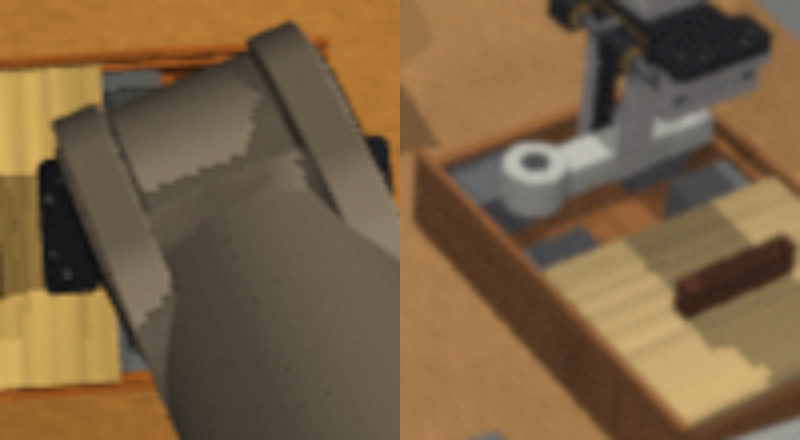

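The casting is level above the cradle, with its boss at about (535,175) in the right panel, on the pocket side. I'll lower it while watching the force.

```bash
python3 - <<'E'
from h import *
for z in(.05,.044,.038,.032,.026,.02,.016,.014,.0125,.0115):
    arm.move_linear(loc(CB,-.004,0,z),speed=.04); f=arm.read_contact_force(); st(str(z))
    if f[2]>4 or np.linalg.norm(f[:2])>10: print("contact");break
E
```

```text
0.05 t 34.88 p [0.5121 0.0053 0.0497] F [ 0.2  0.2 -2.7] gap 25.9 gf 40.0
0.044 t 35.17 p [0.5121 0.0052 0.0437] F [ 0.3 -0.1 -3.1] gap 25.4 gf 40.0
0.038 t 35.48 p [0.5121 0.0052 0.0377] F [ 0.3 -0.2 -3.5] gap 25.9 gf 40.0
0.032 t 35.77 p [0.5121 0.0051 0.0317] F [ 0.  -0.3 -2.7] gap 25.8 gf 40.0
0.026 t 36.08 p [0.5121 0.0052 0.0257] F [ 0.3  0.4 -3. ] gap 25.6 gf 40.0
0.02 t 36.38 p [0.5121 0.0052 0.0197] F [-0.3  0.1 -2.5] gap 25.5 gf 40.0
0.016 t 36.62 p [0.5122 0.0052 0.0158] F [-0.8 -0.2 -2.4] gap 26.0 gf 40.0
0.014 t 36.88 p [0.5123 0.0052 0.0139] F [-0.7 -0.2 -2.3] gap 25.9 gf 40.0
0.0125 t 37.12 p [0.5123 0.0052 0.0124] F [-0.  -0.3 -3. ] gap 25.7 gf 40.0
0.0115 t 37.38 p [0.5124 0.0052 0.0115] F [ 0.1 -0.1 -2. ] gap 25.7 gf 40.0
```

```bash
python3 - <<'E'
from h import *
for z in(.0108,.0102,.0096):
    arm.move_linear(loc(CB,-.004,0,z),speed=.02); arm.sleep(.1); st(str(z))
    if arm.read_contact_force()[2]>0: break
arm.command_gripper(.5); st("rel")
arm.move_linear(loc(CB,-.004,0,.16),speed=.15)
arm.move_to(loc(CB,0,.126,.16),R(CB[2])); st("over rib")
T=snap("top");S=snap("scene")
cv2.imwrite("pics/p7.png",np.hstack([cv2.resize(T[250:360,270:370],(400,440)),cv2.resize(S[190:300,320:420],(400,440))])[...,::-1])
E
```

```text
0.0108 t 37.73 p [0.5124 0.0052 0.0114] F [-6.   0.3 15.2] gap 25.7 gf 40.0
rel t 38.27 p [0.5123 0.0051 0.0107] F [-0.6  0.   0.2] gap 46.9 gf 0.0
over rib t 39.98 p [0.5046 0.1315 0.1592] F [-1.2 -0.9  0.1] gap 47.2 gf 0.0
```

View pics/p7.png

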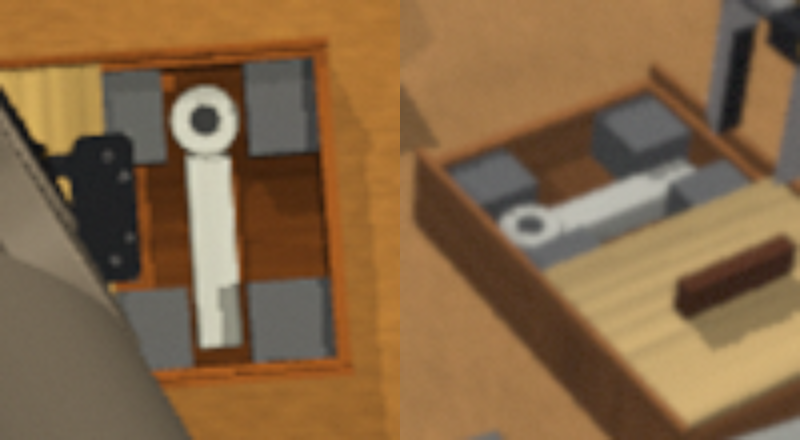

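The casting lies flat in the cradle, with its boss in the wide pocket at about (205,120) and its bar in the slot. Now I'll close the cover.

```bash
python3 - <<'E'
from h import *
arm.move_linear(loc(CB,0,.1275,.16),speed=.15)
arm.move_linear(loc(CB,0,.1275,.066),speed=.12); st("rib")
arm.command_gripper(0,30); st("grip")
arm.move_linear(loc(CB,0,.06,.066),speed=.08); st("half")
arm.move_linear(loc(CB,0,.004,.066),speed=.08); st("4")
for y in np.arange(.003,-.0065,-.001):
    arm.move_linear(loc(CB,0,y,.066),speed=.02); arm.sleep(.1); f=arm.read_contact_force(); st(str(round(y,4)))
    if f[1]>14: break
arm.command_gripper(.45); st("rel"); arm.move_linear(loc(CB,0,y,.17),speed=.15)
arm.move_to([.45,-.35,.3],R(0)); st("clear")
T=snap("top");S=snap("scene")
for s in finder.silhouettes("top","cover")[:1]: print(s["score"],fit([("top",s["mask"].astype(float))],B["cover"],[CA[0],CA[1],.089]))
cv2.imwrite("pics/p8.png",np.hstack([cv2.resize(T[180:380,150:350],(400,440)),cv2.resize(S[190:390,290:490],(400,440))])[...,::-1])
E
```

```text
rib t 41.26 p [0.5054 0.1327 0.0666] F [-0.1  0.3 -0.1] gap 47.1 gf 0.0
grip t 41.88 p [0.5051 0.1325 0.0662] F [-0.2 -1.5  3.6] gap 14.0 gf 30.0
half t 42.87 p [0.5114 0.063  0.0661] F [ 1.6 -2.7  5.3] gap 13.7 gf 30.0
4 t 43.72 p [0.5164 0.0076 0.0661] F [ 3.5 -3.   5.1] gap 13.7 gf 30.0
0.003 t 44.07 p [0.5164 0.0079 0.0662] F [ 3.3 -1.6  5.8] gap 13.6 gf 30.0
0.002 t 44.42 p [0.5164 0.0075 0.0661] F [3.1 0.9 5.3] gap 13.3 gf 30.0
0.001 t 44.77 p [0.5165 0.0066 0.0661] F [3.2 1.3 5.9] gap 13.7 gf 30.0
0.0 t 45.12 p [0.5166 0.0057 0.0661] F [3.8 1.9 4.8] gap 13.9 gf 30.0
-0.001 t 45.47 p [0.5166 0.005  0.0661] F [2.8 4.5 5.5] gap 13.5 gf 30.0
-0.002 t 45.82 p [0.5166 0.005  0.0661] F [1.7 9.5 5. ] gap 13.7 gf 30.0
-0.003 t 46.17 p [0.5166 0.005  0.0661] F [ 1.  14.6  5.7] gap 14.0 gf 30.0
rel t 46.8 p [0.5165 0.0024 0.066 ] F [ 0.1 -0.5 -0.2] gap 42.3 gf 0.0
clear t 49.07 p [ 0.4506 -0.3486  0.2995] F [-0.6  0.5  0.4] gap 42.3 gf 0.0
0.75 (array([0.51638335, 0.00699871, 0.08640024]), np.float64(0.030911088890686944))
```

View pics/p8.png

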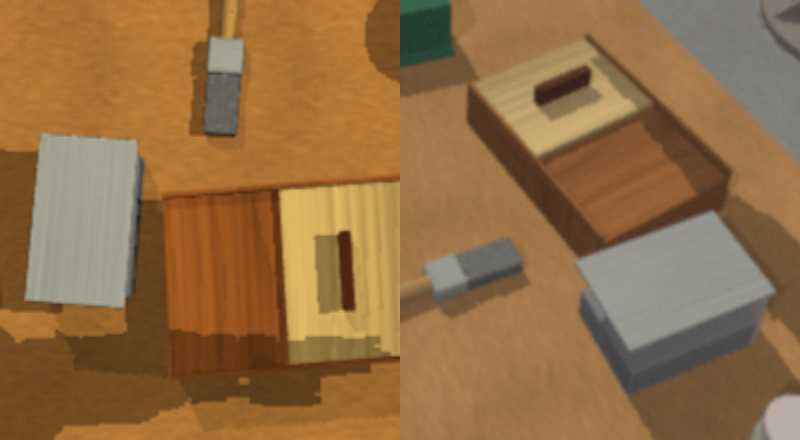

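The cover travelled the full 128 mm and stopped against its stop. The pan is empty and the bystanders haven't moved.

```bash
python3 -c "
from h import *
print(arm.hand_in())"
```

```text
the job is handed in; nothing more can be done
None
```

Job handed in at about 49 s: the casting was weighed on the pan, then packed flat in the cradle with its boss in the wide pocket, and the cover is fully closed.

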